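# Lift the sagging bolt over its bent keeper and hold the locker gate ajar

### The job

I want to take the hoop out of the mesh locker on the trolley, but its drop bolt sags into a keeper whose lip has been bent up. Lift the bolt by its handle clear of the bent keeper, without wrenching it against the lip, and, keeping the bolt lifted, pull the sprung gate ajar by about a hand's width (10 cm at the bolt edge). Finish while still holding the bolt up and the gate steady at that opening, so that I can reach in: do not let go, and leave the hoop, cup, tweezer case and tape dispenser where they are.

Things in the scene. Friction and masses are not known exactly. Their poses are not given: they have to be found in the camera images.
- locker: white-framed wire-mesh locker, 300 mm wide (its y) x 200 mm deep (its x) x 240 mm high, screwed down on the trolley top; origin at the centre of its underside, its front (the gate side) faces its own -x, towards the robot. It cannot move; its place and yaw (within 0.35 rad of straight) differ each time. The hoop lies inside it
- gate (a joint): the gate in the locker's front: framed mesh, 264 mm wide, 18 to 222 mm above the trolley top, hinged upright at its left edge seen from the robot (locker's +y). Value in rad: 0 shut, grows as its free edge swings out towards the locker's -x, up to 1.5. Springs pull it shut (2 to 3 N felt at the bolt), so it does not stay open by itself. 0.38 rad is an opening of 100 mm at the free edge
- gate_hinge (a point): point on the gate's hinge axis, 120 mm above the trolley top, turning with the gate: from it the gate runs along its own -y, front face to its -x. The handle's grip point lies 250 mm along its -y and 54 mm along its -x
- bolt: drop bolt (an upright barrel bolt) of dark steel, 0.15 to 0.27 kg, in loose straps on the gate's free stile. Its 10 mm round rod stands 14 mm before the gate's front face and slides only straight up, stroke 50 mm; released, it drops back. The rod's top bends over into a level handle pointing out of the gate (bolt's -x). Origin on the rod axis, at trolley-top height when down; axes parallel to the gate's
- bolt_grip (a point): middle of the bolt's handle: a level round bar 10 mm thick along the bolt's x, from the rod (40 mm away, +x) to a 20 mm ball (centre 32 mm away, -x); 212 mm above the trolley top when the bolt is down, free on both sides, above and below. Pinch it from above across the bolt's y; raise it and the bolt comes up; pull it and the gate swings. It turns with the gate
- bolt_tip (a point): lower end of the bolt rod, on its axis; 6 mm above the trolley top when the bolt is down, behind the keeper's lip
- keeper: the bent dark steel keeper, a 40 mm wide folded plate on the trolley top at the foot of the bolt; fixed to the locker; origin on the trolley top straight under the seated bolt rod, axes as the locker's
- keeper_lip (a point): middle of the upper edge of the keeper's bent-up lip, 20 mm above the trolley top (its higher corner 22 mm), 12 mm in front (-x) of the seated rod's axis. It stops the rod from coming forward until the bolt has been raised at least 16 mm
- hoop_mid (a point): lilac plastic embroidery hoop, 124 mm across, 10 mm high, lying flat on the locker's floor; its centre, half-way up. Not to be handled
- cup_mid (a point): white porcelain cup without handle, 74 mm across, 75 mm high, standing in front of the gate where a gate swung wide open (beyond about 0.8 rad) would strike it; its centre, half-way up
- case_mid (a point): closed bamboo tweezer case, 150 x 34 x 20 mm, lying on top of the acrylic drawer unit; its centre
- tape_mid (a point): black plastic push-top tape dispenser, 75 x 62 x 69 mm; its centre
- drawer_unit: clear acrylic unit with two sliding trays, 140 mm deep x 160 mm wide x 110 mm high, fixed; origin at the centre of its underside

How it is judged:
By the outcome, as a careful person would: the job done as asked, in the order asked, and still so for the second after the job is handed in, while the arm keeps its last pose, push and grip.
It also fails if it takes over 32 s, if anything falls off the work surface, if the arm or the gripper's body presses on something with over 40 N, if the wrist force passes 120 N, or if a joint passes its speed limit or range.

### The arm

A 6-joint arm with a two-finger parallel gripper is mounted at the origin on the work surface. World frame = base frame: x ahead of the robot, y to its left, z up, the work surface at z = 0. Lengths are in m, angles in degrees, forces in N, time in s.
With the tool pointing down it reaches from about 0.3 to 0.75 m from the base axis. Payload 8.5 kg.
Tool frame: the origin (TCP) lies at the centre of the arm's flange, where the gripper is bolted on; the fingertips stand 173 mm ahead of it and the grasp point (between the pads) lies 155 mm ahead of it (env.grip_point_offset is the z of the grasp point in the tool frame, in m); z points along the fingers, y is the direction in which the jaws open and shut (so a half turn about z gives the same grasp; the last joint's range is limited). The gripper opens to 85 mm and grips with 20 to 120 N. Pads are 22 mm wide; open, the fingers measure 114 mm over their backs; the gripper's body (76 mm by 85 mm) begins 54 mm behind the grasp point. The pads swing forward as they close: fully open they stand 13 mm farther back than shut.
Start: joints at [53.497, 21.807, 74.336, -0, 83.858, -12.336], TCP at [0.225, 0.502, 0.405] pointing down, gripper open.
Joint ranges: [-178.18, 178.18], [-50.72, 133.34], [12.68, 142.11], [-81.47, 261.47], [9.98, 163.14], [-165.26, 165.26]. Speed limits (degrees/s): [136.94, 136.94, 180, 180, 180, 180].

### API

Orientations are given as a 3x3 rotation matrix whose columns are the frame's x, y, z axes.
In Python, from rig import env, get_image, nets gives the robot as it stands.
- The arm moves only by the tool send_rows, never from a script. Its arguments are lists of equal length, an entry for each row: "xyz": the shift along the tool's x, y, z in mm, a list of three; "spin": the turn about the tool's z in degrees. A call has 1 to 20 rows; each row is the pose to reach, as a shift and turn from the pose measured when the call began, along the tool's axes at that moment; what a row does not reach only later rows make up. A row lasts 1/8 s, in which the tool goes at most 62.5 mm and 10.7 degrees, less where a joint would pass 70% of its speed; a pose out of reach is approached as far as the arm can. A call with a gripper value outside its range is refused whole. "hand" is the opening, from 0 (shut) to 1 (fully open), set as the call begins (left out, the last holds). The fingers move at their own pace and stop on an object; "force" is the grip in N (left out, the last holds). Time passes only in rows, so rows that repeat a pose let the fingers close. It gives the time, the measured TCP pose, the force and the opening at its end, in the units of the state.
- env.observe(): the state, without advancing time (a new reading comes with each control period).
- get_image(name): name is "side" or "top"; returns a dict with "pixels" (400x640x3 uint8, red, green, blue), "range_z" (400x640 float32, m along the optical axis (not along the pixel's ray), 0 where there is no reading), "fov_y" (degrees; the focal length in pixels is half the picture's height over the tangent of half this angle, whatever the lens; pixels are square), "cx", "cy" (the principal point, pixels), "cam_to_world" (4x4, takes a point from camera to world coordinates). Camera axes: x right, y down, z forward; pixel columns grow to the right and rows downward; lengths in m; the calibration is good to about 2 mm. A picture is of the moment at which its call begins.
- env.close_job(): hands the job in, once; it reports no verdict.
Trained networks look in a picture, given as the dict that the camera call returned (one of the last four; its "shot" number tells which), for a name from the list of things; names that differ only in an ending like _2 or _b are one class to them, and where a whole thing is asked for, a point or a joint stands for the part that bears it (a point fixed in the world has none). Each returns a list of dicts, best first, with "confidence" (0 to 1); they miss things now and then, are a little off and sometimes report something else, mostly with a low value. They report only what shows in the picture. A call takes as long as a camera call.
- nets.silhouettes(picture, name): "pixels" (400x640 bool, what is visible of it) and "box" ([centre column, centre row, width, height] in pixels, round what is visible of it).
The state is a dict: "time_s": time; "q": joint angles; "qvel": joint speeds; "joint_efforts": joint torques, N m; "position": TCP position; "tool_rot": TCP orientation; "ft_force": force on the tool from outside, world axes, zero at the start; "wrist_torque": the same for the moment, N m; "grip_width": finger opening in m.
Only numpy, scipy, OpenCV 4.12 (cv2) and the standard library are available. Lean on these libraries where they do the work, as an engineer would, in place of code of your own. Each camera call takes 0.05 s, during which the arm holds its last target. There are 200 camera calls.

## Working session

There is one attempt and no reset: what is moved stays moved. The work goes in short steps, Python scripts to look and compute and a tool call to move; the robot and the scene stay as the last step left them, time stands still between calls to the robot, and variables do not carry over. Pictures are saved under pics/ and viewed, on a budget of 10 in all, crops included, one or two more only if the job needs it, and the job is handed in when it is done.

Besides the shell and the picture viewer there is one more tool, called after ">>>" by a JSON object that holds its "method" and its "body", one argument or row to a line. send_rows: Moves the arm, as the interface text tells. Its arguments: {"type":"object","properties":{"xyz":{"type":"array"},"spin":{"type":"array"},"hand":{"type":"number"},"force":{"type":"number"}},"required":["xyz","spin"]}

```bash
ls; mkdir -p pics; cat > h.py <<'E'
import numpy as np, cv2
from rig import env, get_image, nets
def pts(p,mask):
    r,c=np.nonzero(mask&(p["range_z"]>0)); z=p["range_z"][r,c]
    f=200/np.tan(np.radians(p["fov_y"])/2)
    P=np.c_[(c-p["cx"])/f*z,(r-p["cy"])/f*z,z,np.ones(len(z))]@np.array(p["cam_to_world"]).T
    return P[:,:3],r,c
def save(p,n,crop=None,k=1):
    im=p["pixels"][:,:,::-1]
    if crop: a,b,c,d=crop; im=im[b:d,a:c]
    cv2.imwrite("pics/"+n,cv2.resize(im,None,fx=k,fy=k))
E
python3 - <<'E'
from h import *
print({k:np.round(v,3) for k,v in env.observe().items()})
ims=[get_image(n) for n in("side","top")]
save({"pixels":np.vstack([i["pixels"] for i in ims])},"a.png",None,0.75)
for n,p in zip(("side","top"),ims):
    print(n,np.round(p["cam_to_world"],3).tolist(),p["fov_y"],p["cx"],p["cy"])
    for o in("locker","gate","bolt","keeper","cup_mid","tape_mid","drawer_unit","case_mid","hoop_mid"):
        for s in nets.silhouettes(p,o)[:1]:
            P,r,c=pts(p,s["pixels"])
            print(o,round(s["confidence"],2),np.round(s["box"]),len(P), np.round(np.percentile(P,[3,50,97],axis=0),3).tolist() if len(P) else "")
E
```

```text
pics
{'time_s': np.float64(0.0), 'q': array([ 53.498,  21.839,  74.384,   0.   ,  83.859, -12.337]), 'qvel': array([ 0.066, -0.063,  0.063, -0.009,  0.023,  0.008]), 'joint_efforts': array([ 0.0000e+00, -4.4847e+01, -2.3127e+01, -0.0000e+00,  5.0000e-03,
       -0.0000e+00]), 'position': array([0.225, 0.502, 0.404]), 'tool_rot': array([[-0.912,  0.409, -0.001],
       [ 0.409,  0.912, -0.001],
       [ 0.   , -0.001, -1.   ]]), 'ft_force': array([ 0.405,  0.028, -0.77 ]), 'wrist_torque': array([ 0.064,  0.004, -0.022]), 'grip_width': np.float64(0.085)}
side [[0.184, -0.588, 0.788, -0.315], [-0.983, -0.092, 0.16, -0.19], [-0.022, -0.803, -0.595, 0.806], [0.0, 0.0, 0.0, 1.0]] 53.28392261980683 319.2274356706474 197.4361617027123
locker 0.9 [341. 179. 120. 118.] 8758 [[0.584, -0.21, -0.406], [0.661, -0.053, 0.118], [2.02, 0.111, 0.241]]
gate 0.78 [332. 191.  91.  72.] 2692 [[0.571, -0.162, 0.003], [0.629, -0.053, 0.123], [0.819, 0.095, 0.223]]
bolt 0.75 [363. 203.  16.  56.] 157 [[0.51, -0.148, 0.024], [0.573, -0.141, 0.212], [0.59, -0.125, 0.221]]
cup_mid 0.85 [292. 235.  23.  37.] 748
[... 756 characters left out ...]
 -0.042, 0.121], [0.659, 0.095, 0.225]]
keeper 0.57 [357. 193.   6.  14.] 61 [[0.575, -0.145, -0.0], [0.588, -0.133, 0.006], [0.607, -0.123, 0.023]]
cup_mid 0.86 [294. 215.  23.  23.] 430 [[0.486, 0.031, 0.002], [0.518, 0.064, 0.012], [0.545, 0.092, 0.077]]
tape_mid 0.69 [432. 258.  25.  32.] 538 [[0.343, -0.383, 0.022], [0.384, -0.352, 0.056], [0.419, -0.327, 0.073]]
drawer_unit 0.98 [191. 265.  63.  52.] 2463 [[0.308, 0.287, 0.024], [0.39, 0.352, 0.11], [0.443, 0.442, 0.116]]
case_mid 0.8 [186. 271.  50.  20.] 606 [[0.335, 0.298, 0.125], [0.358, 0.367, 0.131], [0.382, 0.431, 0.136]]
hoop_mid 0.7 [318. 143.  38.  26.] 62 [[0.705, -0.076, 0.009], [0.764, -0.042, 0.014], [0.785, 0.034, 0.02]]
```

View pics/a.png

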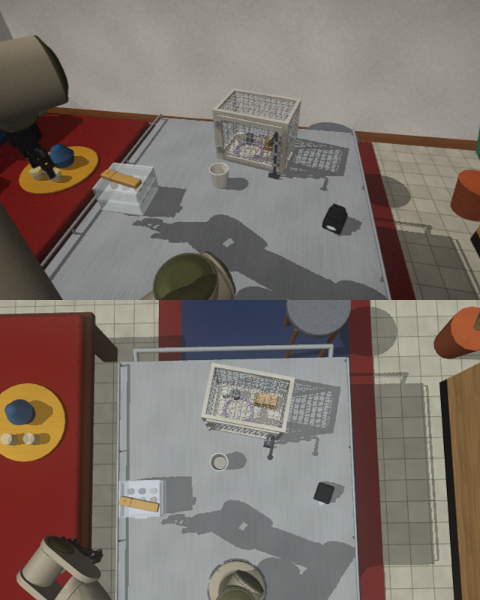

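```bash
python3 - <<'E'
from h import *
for n in("side","top"):
    p=get_image(n)
    P,r,c=pts(p,np.ones((400,640),bool))
    # bolt handle
    m=(P[:,0]>.45)&(P[:,0]<.62)&(P[:,1]>-.2)&(P[:,1]<-.09)&(P[:,2]>.2)&(P[:,2]<.235)&((P[:,0]<.575)|(P[:,1]<-.2))
    print(n,m.sum()); Q=P[m]; o=np.argsort(Q[:,0]); print(np.round(np.c_[Q,r[m],c[m]][o][::3],3).tolist())
    # gate-top + locker top rim
    m=(P[:,0]>.54)&(P[:,0]<.9)&(abs(P[:,1])<.25)&(P[:,2]>.232)&(P[:,2]<.25)
    T=P[m]; print(len(T)); rect=cv2.minAreaRect(T[:,:2].astype(np.float32)); print(rect,np.round(cv2.boxPoints(rect),3).tolist())
    save(p,"b_%s.png"%n,(280,130,420,250),5)
E
```

```text
side 88
[[0.508, -0.131, 0.21, 193.0, 361.0], [0.509, -0.131, 0.216, 191.0, 361.0], [0.51, -0.133, 0.213, 192.0, 362.0], [0.51, -0.128, 0.221, 189.0, 360.0], [0.511, -0.13, 0.221, 189.0, 361.0], [0.512, -0.133, 0.22, 189.0, 362.0], [0.512, -0.128, 0.207, 193.0, 360.0], [0.514, -0.135, 0.217, 190.0, 363.0], [0.514, -0.135, 0.219, 189.0, 363.0], [0.515, -0.125, 0.214, 190.0, 359.0], [0.516, -0.138, 0.209, 192.0, 364.0], [0.516, -0.135, 0.205, 193.0, 363.0], [0.517, -0.122, 0.219, 188.0, 358.0], [0.519, -0.129, 0.221, 187.0, 361.0], [0.52, -0.14, 0.212, 190.0, 365.0], [0.525, -0.131, 0.221, 186.0, 362.0], [0.528, -0.136, 0.216, 187.0, 364.0], [0.533, -0.133, 0.219, 185.0, 363.0], [0.535, -0.138, 0.215, 186.0, 365.0], [0.538, -0.135, 0.218, 184.0, 364.0], [0.544, -0.137, 0.218, 183.0, 365.0], [0.546, -0.135, 0.219, 182.0, 364.0], [0.551, -0.142, 0.217, 182.0, 367.0], [0.555, -0.134, 0.216, 181.0, 364.0], [0.558, -0.141, 0.218, 180.0, 367.0], [0.562, -0.141, 0.218, 179.0, 367.0], [0.565, -0.144, 0.211, 181.0, 368.0], [0.568, -0.14, 0.217, 178.0, 367.0], [0.571, -0.14, 0.219, 177.0, 367.0]
[... 1316 characters left out ...]
[0.555, -0.14, 0.215, 196.0, 364.0], [0.555, -0.137, 0.214, 196.0, 363.0], [0.557, -0.132, 0.217, 195.0, 361.0], [0.56, -0.137, 0.216, 194.0, 363.0], [0.562, -0.134, 0.222, 193.0, 362.0], [0.563, -0.132, 0.215, 193.0, 361.0], [0.565, -0.134, 0.217, 192.0, 362.0], [0.568, -0.134, 0.219, 191.0, 362.0], [0.57, -0.134, 0.221, 190.0, 362.0], [0.573, -0.143, 0.218, 189.0, 365.0], [0.574, -0.135, 0.215, 189.0, 362.0]]
3220
((0.7319727540016174, -0.053504809737205505), (0.3007410168647766, 0.20224900543689728), 78.28849792480469) [[0.6019999980926514, -0.18000000715255737], [0.800000011920929, -0.22100000083446503], [0.8619999885559082, 0.0729999989271164], [0.6629999876022339, 0.11400000005960464]]
```

The top row shows the locker ahead at yaw about -11.7°. The bolt handle's ball is at about (361, 210) in the top view, and the handle's middle is near (0.551, -0.136, 0.212). I'll hover above it.

>>> {"method": "send_rows", "body": {
  "xyz": [
    [-17,-13,-10],
    [-50,-40,-20],
    [-95,-76,-20],
    [-140,-112,-20],
    [-185,-148,-20],
    [-230,-184,-20],
    [-275,-220,-20],
    [-320,-256,-20],
    [-365,-292,-20],
    [-410,-328,-20],
    [-450,-361,-20],
    [-486,-391,-20],
    [-515,-414,-20],
    [-537,-432,-20],
    [-550,-443,-20],
    [-558,-449,-20],
    [-558,-449,-20],
    [-558,-449,-20]
  ],
  "spin": [0,-1,-2,-3,-4,-5,-6,-7,-8,-9,-10,-11,-12,-12.4,-12.4,-12.4,-12.4,-12.4],
  "hand": 0.6
}}

```text
time_s: 3.35
position: [0.5502, -0.1356, 0.4249]
tool_rot: [[-0.979, 0.203, -0.0], [0.203, 0.979, 0.0], [0.0, 0.0, -1.0]]
ft_force: [-0.2, 0.2, 0.5]
grip_width: 0.0517
```

```bash
python3 - <<'E'
from h import *
s=env.observe(); print({k:np.round(v,4).tolist() for k,v in s.items() if k in("time_s","q","position","tool_rot","ft_force","grip_width")})
a,b=get_image("side"),get_image("top")
I=[cv2.resize(x["pixels"][150:250,300:430,::-1],None,fx=4,fy=4) for x in(a,b)]
cv2.imwrite("pics/c.png",np.vstack(I)[:, :][:800])
cv2.imwrite("pics/c.png",cv2.resize(np.vstack(I),None,fx=.75,fy=.75))
for p in(a,b):
    P,r,c=pts(p,np.ones((400,640),bool))
    for lo,hi in((.195,.235),(.235,.26)):
        m=(P[:,0]>.5)&(P[:,0]<.572)&(P[:,1]>-.22)&(P[:,1]<-.06)&(P[:,2]>lo)&(P[:,2]<hi)
        Q=P[m]; print(lo,m.sum(),np.round(Q[np.argsort(Q[:,0])][::4],3).tolist())
E
```

```text
{'time_s': 3.35, 'q': [-25.8151, 22.7544, 69.4473, 0.0077, 87.803, -104.0907], 'position': [0.5502, -0.1356, 0.4249], 'tool_rot': [[-0.9791, 0.2032, -0.0], [0.2032, 0.9791, 0.0002], [0.0, 0.0001, -1.0]], 'ft_force': [-0.2157, 0.2189, 0.4834], 'grip_width': 0.0517}
0.195 86 [[0.509, -0.131, 0.216], [0.51, -0.125, 0.218], [0.511, -0.125, 0.214], [0.511, -0.13, 0.217], [0.512, -0.131, 0.208], [0.514, -0.128, 0.209], [0.514, -0.127, 0.218], [0.515, -0.135, 0.222], [0.516, -0.127, 0.22], [0.517, -0.137, 0.217], [0.518, -0.124, 0.222], [0.521, -0.14, 0.212], [0.526, -0.137, 0.217], [0.534, -0.138, 0.215], [0.539, -0.138, 0.215], [0.544, -0.135, 0.217], [0.548, -0.14, 0.215], [0.554, -0.142, 0.215], [0.556, -0.141, 0.219], [0.563, -0.144, 0.212], [0.567, -0.14, 0.218], [0.57, -0.14, 0.219]]
0.235 9 [[0.535, -0.164, 0.26], [0.544, -0.11, 0.258], [0.567, -0.113, 0.259]]
0.195 47 [[0.512, -0.128, 0.219], [0.514, -0.133, 0.22], [0.515, -0.125, 0.217], [0.517, -0.125, 0.224], [0.517, -0.13, 0.219], [0.52, -0.136, 0.221], [0.522, -0.135, 0.223], [0.522, -0.128, 0.22], [0.525, -0.128, 0.223], [0.525, -0.136, 0.217], [0.528, -0.125, 0.22], [0.53, -0.128, 0.219]]
0.235 1 [[0.546, -0.104, 0.258]]
```

>>> {"method": "send_rows", "body": {
  "xyz": [
    [0,0,8],
    [0,0,20],
    [0,0,32],
    [0,0,43],
    [0,0,51],
    [0,0,56],
    [0,0,57],
    [0,0,57]
  ],
  "spin": [0,0,0,0,0,0,0,0]
}}

```text
time_s: 4.45
position: [0.5503, -0.1356, 0.3682]
tool_rot: [[-0.979, 0.203, 0.001], [0.203, 0.979, -0.0], [-0.001, -0.0, -1.0]]
ft_force: [0.5, -0.3, -0.1]
grip_width: 0.051
```

```bash
python3 - <<'E'
from h import *
s=env.observe(); print(np.round(s["position"],4),np.round(s["ft_force"],2))
a,b=get_image("side"),get_image("top")
I=[cv2.resize(x["pixels"][150:250,300:430,::-1],None,fx=4,fy=4) for x in(a,b)]
cv2.imwrite("pics/d.png",cv2.resize(np.vstack(I),None,fx=.75,fy=.75))
E
```

```text
[ 0.5503 -0.1356  0.3682] [ 0.54 -0.34 -0.07]
```

View pics/d.png

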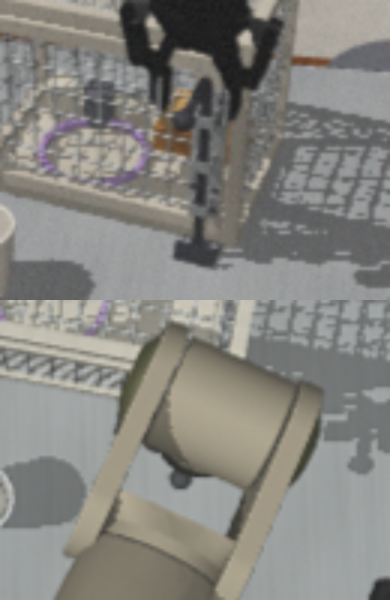

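The open fingers straddle the bolt handle, whose ball is at about (185, 115) in the upper crop. Nothing is touching, so I'll close the gripper.

>>> {"method": "send_rows", "body": {
  "xyz": [
    [0,0,0],
    [0,0,0],
    [0,0,0],
    [0,0,0],
    [0,0,0],
    [0,0,0],
    [0,0,0],
    [0,0,0]
  ],
  "spin": [0,0,0,0,0,0,0,0],
  "hand": 0,
  "force": 50
}}

```text
time_s: 5.55
position: [0.5503, -0.1355, 0.3685]
tool_rot: [[-0.979, 0.203, 0.001], [0.203, 0.979, -0.0], [-0.001, 0.0, -1.0]]
ft_force: [0.5, 4.4, 3.8]
grip_width: 0.0078
```

>>> {"method": "send_rows", "body": {
  "xyz": [
    [0,0,-2],
    [0,0,-5],
    [0,0,-9],
    [0,0,-14],
    [0,0,-19],
    [0,0,-24],
    [0,0,-28],
    [0,0,-31],
    [0,0,-32],
    [0,0,-32]
  ],
  "spin": [0,0,0,0,0,0,0,0,0,0]
}}

```text
time_s: 6.8
position: [0.5503, -0.1355, 0.4004]
tool_rot: [[-0.979, 0.203, 0.001], [0.203, 0.979, -0.0], [-0.001, 0.0, -1.0]]
ft_force: [2.1, 4.0, -1.8]
grip_width: 0.0079
```

```bash
python3 - <<'E'
from h import *
s=env.observe(); print(np.round(s["position"],4),np.round(s["ft_force"],2),np.round(s["wrist_torque"],2))
a=get_image("side")
save(a,"e.png",(330,150,410,240),6)
P,r,c=pts(a,np.ones((400,640),bool))
m=(P[:,0]>.5)&(P[:,0]<.545)&(P[:,1]>-.16)&(P[:,1]<-.11)&(P[:,2]>.19)&(P[:,2]<.27)
print(np.round(P[m][::4],3).tolist())
E
```

```text
[ 0.5503 -0.1355  0.4004] [ 2.15  4.05 -1.84] [ 0.69 -0.17  0.04]
[[0.542, -0.118, 0.269], [0.543, -0.128, 0.266], [0.542, -0.13, 0.264], [0.538, -0.153, 0.268], [0.538, -0.138, 0.264], [0.534, -0.148, 0.268], [0.542, -0.128, 0.258], [0.537, -0.143, 0.263], [0.544, -0.126, 0.254], [0.534, -0.141, 0.261], [0.538, -0.151, 0.26], [0.543, -0.131, 0.252], [0.542, -0.146, 0.254], [0.544, -0.123, 0.247], [0.54, -0.134, 0.251], [0.535, -0.144, 0.255], [0.545, -0.154, 0.25], [0.537, -0.131, 0.249], [0.536, -0.142, 0.251], [0.538, -0.152, 0.251], [0.534, -0.129, 0.248], [0.536, -0.139, 0.248], [0.54, -0.149, 0.246], [0.518, -0.131, 0.256], [0.537, -0.139, 0.244], [0.539, -0.149, 0.244], [0.516, -0.128, 0.254], [0.532, -0.137, 0.244], [0.541, -0.147, 0.239], [0.517, -0.123, 0.249], [0.517, -0.133, 0.251], [0.537, -0.142, 0.238], [0.517, -0.121, 0.247], [0.512, -0.131, 0.251], [0.541, -0.14, 0.232], [0.518, -0.121, 0.243], [0.51, -0.132, 0.249], [0.538, -0.14, 0.231], [0.509, -0.127, 0.246], [0.512, -0.137, 0.246], [0.511, -0.129, 0.242], [0.513, -0.129, 0.238]]
```

View pics/e.png

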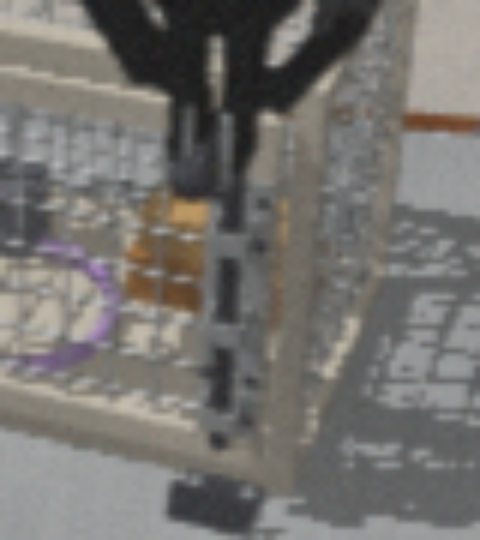

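The bolt is up about 32 mm, and its tip at (218, 440) stands clear above the keeper at (215, 500). I'll start pulling along the gate's arc.

>>> {"method": "send_rows", "body": {
  "xyz": [
    [2.5,0.6,0],
    [7.5,1.7,0],
    [14.9,3.7,0],
    [22.3,5.9,0],
    [29.5,8.3,0],
    [36.8,10.9,0],
    [36.8,10.9,0]
  ],
  "spin": [0.6,1.7,3.4,5.2,6.9,8.6,8.6]
}}

```text
time_s: 7.72
position: [0.5162, -0.1171, 0.4006]
tool_rot: [[-0.938, 0.348, 0.002], [0.348, 0.938, -0.0], [-0.002, 0.0, -1.0]]
ft_force: [4.6, 3.1, -1.1]
grip_width: 0.0081
```

>>> {"method": "send_rows", "body": {
  "xyz": [
    [3,0.6,0],
    [9,2.0,0],
    [16,4,0],
    [22.3,5.9,0],
    [29.5,8.3,0],
    [36.8,10.9,0],
    [43.9,13.7,0],
    [49.8,16.2,0],
    [53.2,17.8,0],
    [55.6,18.9,0],
    [55.6,18.9,0],
    [55.6,18.9,0]
  ],
  "spin": [0.6,2,3.7,5.2,6.9,8.6,10.3,11.7,12.6,13.2,13.2,13.2]
}}

```text
time_s: 9.22
position: [0.4709, -0.0804, 0.4008]
tool_rot: [[-0.833, 0.553, 0.004], [0.553, 0.833, -0.001], [-0.004, 0.001, -1.0]]
ft_force: [5.1, 1.7, -1.9]
grip_width: 0.0081
```

```bash
cat > m.py <<'E'
from h import *
s=env.observe(); print(s["time_s"],np.round(s["position"],4),np.round(s["ft_force"],2),np.round(s["wrist_torque"],2),s["grip_width"])
x=np.array([.979,-.203]);y=np.array([.203,.979])
g=s["position"][:2]; h=np.array([.5503,-.1360])+.054*x+.25*y
d=g-h; a=np.arctan2(d@x,d@y)-np.arctan2(-.054,-.25); print("theta from tcp",-a%6.283 if 0 else a, np.hypot(*d),np.hypot(.054,.25))
E
python3 - <<'E'
from m import *
a,b=get_image("side"),get_image("top")
I=[cv2.resize(q["pixels"][130:250,280:430,::-1],None,fx=3.2,fy=3.2) for q in(a,b)]
cv2.imwrite("pics/f.png",cv2.resize(np.vstack(I),None,fx=.78,fy=.78))
for p in(a,b):
    P,r,c=pts(p,np.ones((400,640),bool))
    L=np.c_[(P[:,:2]-h)@x,(P[:,:2]-h)@y,P[:,2]]
    # points ahead of locker front: gate top bar & others
    m=(L[:,0]<-.02)&(L[:,0]>-.13)&(L[:,1]<-.05)&(L[:,1]>-.27)&(L[:,2]>.195)&(L[:,2]<.227)
    Q=L[m]; print(m.sum(),np.round(Q[np.argsort(Q[:,1])][::max(1,m.sum()//25)],3).tolist())
    for sname in("gate","bolt"):
        for q in nets.silhouettes(p,sname)[:1]:
            print(sname,q["confidence"],np.round(q["box"]))
    # ball, tip: low dark points
    m=(L[:,0]<-.07)&(L[:,0]>-.19)&(L[:,1]<-.18)&(L[:,1]>-.26)&(L[:,2]>.02)&(L[:,2]<.19)
    Q=L[m];print(np.round(Q[np.argsort(Q[:,2])][::max(1,m.sum()//15)],3).tolist())
E
```

```text
9.225 [ 0.4709 -0.0804  0.4008] [ 5.07  1.75 -1.9 ] [ 0.38 -0.71  0.11] 0.008125991577031233
theta from tcp 0.38159339560850425 0.25539485992554123 0.2557655176133014
379 [[-0.084, -0.253, 0.205], [-0.093, -0.25, 0.201], [-0.095, -0.248, 0.208], [-0.089, -0.245, 0.222], [-0.094, -0.242, 0.222], [-0.082, -0.238, 0.222], [-0.093, -0.234, 0.21], [-0.106, -0.232, 0.221], [-0.108, -0.231, 0.212], [-0.109, -0.229, 0.203], [-0.109, -0.226, 0.203], [-0.054, -0.159, 0.198], [-0.05, -0.143, 0.198], [-0.052, -0.132, 0.22], [-0.047, -0.124, 0.218], [-0.042, -0.119, 0.224], [-0.044, -0.114, 0.207], [-0.034, -0.107, 0.223], [-0.028, -0.101, 0.224], [-0.028, -0.096, 0.223], [-0.031, -0.09, 0.197], [-0.034, -0.085, 0.208], [-0.032, -0.079, 0.209], [-0.024, -0.072, 0.222], [-0.025, -0.064, 0.215], [-0.021, -0.053, 0.223]]
gate 0.56 [326. 198.  78.  88.]
bolt 0.56 [339. 210.  26.  48.]
[[-0.083, -0.212, 0.02], [-0.074, -0.191, 0.029], [-0.098, -0.241, 0.043], [-0.101, -0.238, 0.06], [-0.103, -0.236, 0.068], [-0.087, -0.251, 0.078], [-0.093, -0.234, 0.092], [-0.095, -0.249, 0.105], [-0.092, -0.251, 0.1
[... 206 characters left out ...]
[-0.066, -0.207, 0.221], [-0.064, -0.195, 0.226], [-0.066, -0.185, 0.226], [-0.056, -0.175, 0.223], [-0.053, -0.164, 0.223], [-0.057, -0.159, 0.223], [-0.047, -0.154, 0.225], [-0.056, -0.151, 0.225], [-0.045, -0.146, 0.219], [-0.052, -0.142, 0.222], [-0.042, -0.137, 0.223], [-0.05, -0.134, 0.223], [-0.038, -0.128, 0.22], [-0.047, -0.125, 0.223], [-0.034, -0.12, 0.224], [-0.04, -0.115, 0.224], [-0.033, -0.111, 0.225], [-0.039, -0.107, 0.22], [-0.032, -0.103, 0.222], [-0.037, -0.099, 0.219], [-0.028, -0.094, 0.223], [-0.021, -0.09, 0.223], [-0.024, -0.085, 0.219], [-0.025, -0.08, 0.221], [-0.021, -0.074, 0.224], [-0.025, -0.066, 0.207]]
gate 0.59 [305. 179.  61.  45.]
[[-0.072, -0.185, 0.036]]
```

View pics/f.png

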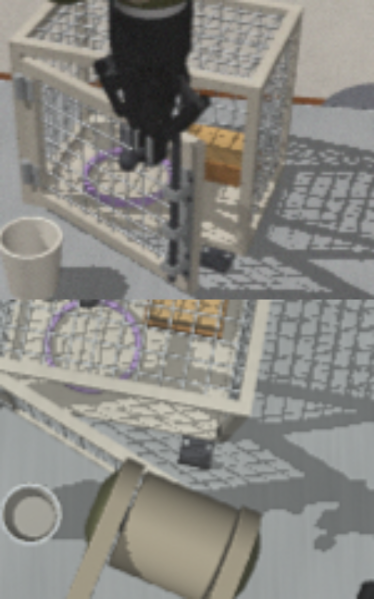

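The upper view shows the gate ajar. The fingers hold the handle at about (150, 150), the rod tip at about (178, 280) is raised and clear of the keeper at (217, 260), and the cup is untouched. I'll fit a line to the gate's top bar to check the angle.

```bash
python3 - <<'E'
from m import *
for n in("top","side"):
    p=get_image(n)
    P,r,c=pts(p,np.ones((400,640),bool))
    L=np.c_[(P[:,:2]-h)@x,(P[:,:2]-h)@y,P[:,2]]
    m=(L[:,2]>.217)&(L[:,2]<.228)&(L[:,1]<-.06)&(L[:,1]>-.262)&(L[:,0]<-.018+.0)&(L[:,0]>.42*L[:,1]-.02)&(L[:,0]<.34*L[:,1]+.02)
    vx,vy,_,_=cv2.fitLine(L[m][:,:2].astype(np.float32),cv2.DIST_HUBER,0,.01,.001).ravel()
    print(n,m.sum(),np.arctan(vx/vy))
    # locker front top rim yaw
    m=(L[:,2]>.232)&(L[:,2]<.246)&(L[:,0]>-.035)&(L[:,0]<.04)&(L[:,1]>-.25)&(L[:,1]<0)
    vx,vy,_,_=cv2.fitLine(L[m][:,:2].astype(np.float32),cv2.DIST_HUBER,0,.01,.001).ravel()
    print("rim",m.sum(),np.arctan(vx/vy), L[m][:,0].min(),np.median(L[m][:,0]))
    for o in("cup_mid","hoop_mid"):
        for q in nets.silhouettes(p,o)[:1]: print(o,np.round(q["box"]))
E
```

```text
9.525 [ 0.471  -0.0804  0.4008] [ 5.5   3.23 -1.54] [ 0.41 -0.75  0.13] 0.00814993633983141
theta from tcp 0.381427922465416 0.2553917294914076 0.2557655176133014
top 250 0.32416123
rim 674 0.0032594956 0.006037260210259441 0.015111794095905667
cup_mid [294. 215.  25.  24.]
hoop_mid [316. 143.  38.  26.]
side 155 0.3826825
rim 284 -0.010098414 0.001804729860578152 0.009392823518663664
cup_mid [292. 235.  23.  37.]
hoop_mid [327. 202.  28.  21.]
```

```bash
python3 - <<'E'
from m import *
p=get_image("top")
P,r,c=pts(p,np.ones((400,640),bool))
L=np.c_[(P[:,:2]-h)@x,(P[:,:2]-h)@y,P[:,2]]
m0=(L[:,2]>.214)&(L[:,2]<.23)
for lo in np.arange(-.24,-.05,.02):
    m=m0&(L[:,1]>lo)&(L[:,1]<lo+.02)&(L[:,0]<-.005)&(L[:,0]>-.12)
    if m.sum(): print(round(lo+.01,2),m.sum(),np.round(np.percentile(L[m][:,0],[0,10,50,90,100]),4), round(float(np.arctan(np.median(L[m][:,0])/(lo+.01))),3))
E
```

```text
9.825 [ 0.471  -0.0804  0.4008] [ 4.86  2.27 -1.35] [ 0.44 -0.79  0.09] 0.008226870990655876
theta from tcp 0.381423650814841 0.2553939350090841 0.2557655176133014
-0.23 4 [-0.0775 -0.0768 -0.0748 -0.0727 -0.072 ] 0.315
-0.21 12 [-0.0731 -0.0724 -0.0695 -0.0668 -0.0649] 0.32
-0.19 21 [-0.071  -0.068  -0.0639 -0.0595 -0.0575] 0.325
-0.17 21 [-0.0617 -0.0586 -0.055  -0.0505 -0.0483] 0.313
-0.15 44 [-0.0617 -0.0583 -0.0519 -0.0453 -0.0428] 0.333
-0.13 46 [-0.0548 -0.0509 -0.0439 -0.0369 -0.0339] 0.326
-0.11 44 [-0.0455 -0.0427 -0.0357 -0.0293 -0.0257] 0.314
-0.09 46 [-0.038  -0.0346 -0.0279 -0.0216 -0.0169] 0.301
-0.07 44 [-0.0308 -0.0268 -0.0199 -0.0135 -0.0097] 0.277
-0.05 40 [-0.0212 -0.0181 -0.0126 -0.0063 -0.0051] 0.247
```

The unoccluded part of the top bar has slope 0.40, which is about 0.38 rad. That agrees with the tool pose (0.381) and the side view (0.383). Everything is still, so I'll hand in.

```bash
python3 -c "
from rig import env
print(env.close_job())"
```

```text
the job is handed in; nothing more can be done
None
```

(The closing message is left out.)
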